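# Seat the lower cast on the articulator's dowel pin and hold it down

## Robot

A 7-joint arm with a two-finger parallel gripper is mounted at the origin on the work surface. World frame = base frame: x ahead of the robot, y to its left, z up, the work surface at z = 0. Lengths are in m, angles in rad, forces in N, time in s.
With the tool pointing down it reaches from about 0.4 to 0.85 m from the base axis. Payload 10.4 kg.
Tool frame: the origin (TCP) lies on the centre line of the jaws, within the pads' length; the fingertips stand 11 mm ahead of it and the grasp point (between the pads) lies 8 mm behind it (tip_reach is the distance from the TCP to the fingertips, in m); z points along the fingers, y is the line along which they close (so a half turn about z gives the same grasp; the last joint's range is limited). The gripper opens to 85 mm and grips with 20 to 120 N. Pads are 22 mm wide; open, the fingers measure 114 mm over their backs; the gripper's body (76 mm by 85 mm) begins 54 mm behind the grasp point. The pads swing forward as they close: fully open they stand 13 mm farther back than shut.
Start: joints at [-1.176, 0.332, -0.065, 1.46, 0.022, 1.35, -0.088], TCP at [0.254, 0.571, 0.242] pointing down, gripper open.
Joint ranges: [-2.6, 2.6], [-0.5, 2.12], [-1.47, 1.34], [0.16, 2.42], [-1.27, 4.41], [0.06, 2.06], [-2.6, 2.6]. Speed limits (rad/s): [2.22, 2.22, 2.79, 2.79, 3.14, 3.14, 3.14].

## Interface

Orientations are given as a unit quaternion [x, y, z, w].
In Python, from workcell import get_obs, camera, hand_in, tip_reach gives the robot as it stands. The module is installed in compiled form; this text tells all that it offers.
- The arm moves only by the tool move_arm, never from a script. Its argument "plan" is a list of rows, each an object with "delta_pos": the shift along the tool's x, y, z in fractions of the full range, 1 being 1 m, a list of three; "turn": the turn, a rotation vector about the tool's x, y, z in parts of the range, where 1.0 means pi rad, a list of three; "fingers": the closure, from 0 (fully open) to 1 (shut). A call has 1 to 12 rows; each row is the pose to reach, as a shift and turn from the pose commanded when the call began, along the tool's axes at that moment; what a row does not reach only later rows make up. A row lasts 1/8 s, in which the tool goes at most 62.5 mm and 10.7 degrees, less where a joint would pass 70% of its speed; a pose out of reach is approached as far as the arm can. A call with a gripper value outside its range is refused whole. The fingers move at their own pace and stop on an object; "force" is the grip in N (left out, the last holds). Time passes only in rows, so rows that repeat a pose let the fingers close. It gives the time, the measured TCP pose, the force, the opening and the grip force at its end, in the units of the state.
- get_obs(): the state, without advancing time (a new reading comes with each control period).
- camera(name): name is "side" or "top" or "wrist"; returns a dict with "color" (384x512x3 uint8, red, green, blue), "range_z" (384x512 float32, m along the optical axis (not along the pixel's ray), 0 where there is no reading), "fx", "fy", "cx", "cy" (pixels), "R" (3x3) and "t" (3): a world point X has camera coordinates R X + t; the wrist camera has in their place "tool_from_camera" (4x4, takes a point from camera to tool coordinates, whose origin is the TCP and whose axes are the flange's). Camera axes: x right, y down, z forward; pixel columns grow to the right and rows downward; lengths in m; the calibration is good to about 2 mm. A picture is of the moment at which its call begins: read the wrist's pose just before it.
- hand_in(): hands the job in; it is judged then, once.
The state is a dict: "clock": time; "joint_pos": joint angles; "joint_velocities": joint speeds; "tau": joint torques, N m; "position": TCP position; "ee_rot": TCP orientation; "ft_force": force on the tool from outside, world axes, zero at the start; "torque": the same for the moment, N m; "grip_width": opening from 0.0 (shut) to 1.0 (fully open); "grasp_force": force on a finger pad.
Only numpy, scipy, OpenCV 4.12 (cv2) and the standard library are available. Lean on these libraries where they do the work, as an engineer would, in place of code of your own. Each camera call takes 0.05 s, during which the arm holds its last target. There are 200 camera calls.

## Task

Put the lower dental cast (the smaller one, its horseshoe of teeth open in the middle) back on the plaster socle of the articulator, with its front teeth pointing to the incisal table and its midline in line with the frame: set it on the socle and work it about gently until the hidden dowel pin finds the hole in its underside and it drops on flush. Then press it firmly down, with about a kilogram's push (10 N) and without ramming it, and finish still gripping it and pressing it down, so that a colleague can run wax round the joint. Leave everything else on the bench where it is.

Things in the scene. Friction and masses are not known exactly. Their poses are not given: they have to be found in the camera images.
- cast: Lower cast, loose: pale plaster model of a lower jaw, 52 wide (y) x 52 long (x) x 38 high, 0.12 to 0.24 kg; horseshoe of teeth with an open middle. Stands upright on the bench, front up to 45 degrees off facing the robot. Origin: middle of the underside, where the unseen dowel hole opens: blind, round, 10 across, 12 deep, 1 mm chamfer. x axis: from front teeth to back (front = -x); z up.
- cast_front (a point): Middle of the lower cast's blunt front end, 26 in front of its origin and 12 above its underside.
- cast_grip (a point): Where the lower cast is held: 6 behind its origin, 26 above its underside, midway between the flat upright sides at y = +-26, which run from x = -12 to the flat back at x = +26. The base with these sides is 24 high; the teeth stand on it, 24 to 38 above the underside, a little further in. In front of x = -12 the base tapers over 45-degree facets to an end 24 wide.
- artic: Articulator's lower frame, aluminium, fixed and rigid, 190 long: a bar 40 wide with the incisal table at its front end; at the rear a 124 wide crossbar with two posts (52 either side of the midline, 68 behind the socle, 96 high). Faces the robot, turned up to 25 degrees. Origin: on the bench under the socle's axis. x axis: from incisal table (front, -x) to posts (rear); z up.
- socle (a point): Middle of the flat top of the round white plaster socle, 50 across, 44 above the bench. Not the pin: a steel pin, 7 across, bevelled tip, stands 7 above this top, set by hand up to 5 off the middle along the frame's x and up to 5 along its y. On the pin (play 1.5 all round) the cast lies flush, rightly as far off the middle as the pin; resting on the pin's tip it is 7 too high.
- incisal_table (a point): Middle of the top of the incisal table, a flat steel disc 36 across with a black insert, at the articulator's front, 85 in front of the socle's axis, 31 high.
- upper_cast: Bystander, loose: the upper cast, plaster like the lower one but larger (65 x 65 x 46 high) and with the middle of its arch filled by the domed palate. Origin: middle of its underside.
- cup: Bystander, loose: white plastic cup, 72 across, 88 high, mouth up. Origin: middle of its underside.
- bowl: Bystander, loose: dark green rubber mixing bowl, 120 across, 70 high. Origin: middle of its underside.
- spatula: Bystander, loose: plaster spatula with wooden handle, 190 long, lying flat between the robot and the casts. Origin: middle of its length.
- tray: Bystander, loose: steel impression tray with yellow impression, about 110 long with its handle, 17 high. Origin: under the middle of its arch.
- upper_frame: Bystander, loose: the articulator's upper frame, lifted off and laid down at the right, 170 x 164 x 58 high. Origin: under its middle.
- bur_block: Bystander, loose: aluminium bur stand, 55 x 75 x 22, burs up to 52 high. Origin: middle of its underside.
- wax_jar: Bystander, loose: round jar with metal lid, 60 across, 60 high. Origin: middle of its underside.

How it is judged:
By the outcome, as a careful person would: the job done as asked, in the order asked, and still so for the second after the job is handed in, while the arm keeps its last pose, push and grip.
It also fails if it takes over 64 s, if anything falls off the work surface, if the arm or the gripper's body presses on something with over 40 N, if the wrist force passes 120 N, or if a joint passes its speed limit or range.

## Working session

There is one attempt and no reset: what is moved stays moved. The work goes in short steps, Python scripts to look and compute and a tool call to move; the robot and the scene stay as the last step left them, time stands still between calls to the robot, and variables do not carry over. Pictures are saved under pics/ and viewed, at most 10 in all, crops included, and the job is handed in when it is done.

Besides the shell and the picture viewer there is one more tool, called after "Call:" as name(argument=value, ...) on one line, values as JSON. move_arm: Moves the arm, as the interface text tells. Its arguments: {"type":"object","properties":{"plan":{"type":"array","items":{"type":"object","properties":{"delta_pos":{"type":"array","items":{"type":"number"}},"turn":{"type":"array","items":{"type":"number"}},"fingers":{"type":"number"}}}},"force":{"type":"number"}},"required":["plan"]}

```bash
mkdir -p pics
python3 - <<'E'
from workcell import *
import cv2,numpy as np
print(get_obs(), tip_reach)
for n in("top","side"):
    c=camera(n); cv2.imwrite(f"pics/{n}0.png",c["color"][...,::-1])
    np.savez(f"{n}0.npz",**c)
    print(n,c["fx"],c["fy"],c["cx"],c["cy"],c["R"].round(3).tolist(),c["t"])
E
```

```text
{'clock': 0.0, 'joint_pos': array([-1.17557901,  0.3328966 , -0.064705  ,  1.46097424,  0.02156172,
        1.34991576, -0.08851549]), 'joint_velocities': array([-4.78042762e-04, -1.19818917e-03,  3.59860606e-05, -2.21876342e-03,
        3.34752592e-04, -6.21090905e-04, -2.05255926e-04]), 'tau': array([ 3.02003682e-04, -6.25471330e+01,  4.94935596e-02, -3.91597331e+01,
        1.63139025e-02,  1.03064047e-02,  1.00530085e-05]), 'position': array([0.25344079, 0.57089043, 0.24148477]), 'ee_rot': array([ 2.07391128e-01,  9.78257817e-01, -7.37049170e-04, -1.39808768e-04]), 'ft_force': array([ 0.24221721, -0.34452557, -0.16810894]), 'torque': array([-0.01239862,  0.01136601,  0.00755993]), 'grasp_force': 0.0, 'grip_width': 1.0032038960758656} 0.011
top 454.9465196245142 454.9465196245142 255.19867783351353 186.04151502138933 [[-0.007, -1.0, -0.019], [-0.998, 0.008, -0.061], [0.061, 0.018, -0.998]] [-0.00915786  0.57415401  1.38437776]
side 380.7492263621135 380.7492263621135 250.94685642343495 188.2458581378939 [[0.975, -0.224, -0.001], [-0.15, -0.648, -0.746], [0.166, 0.728, -0.665]] [-0.54229754  0.13669406  1.2799626 ]
```

View pics/top0.png

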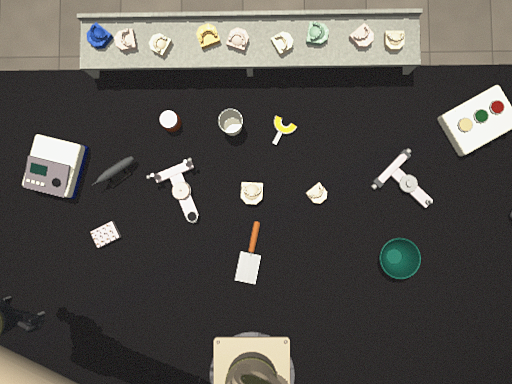

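View pics/side0.png

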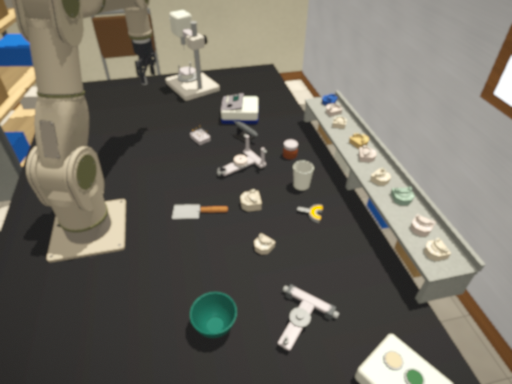

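Run:
```python
import cv2,numpy as np
a=cv2.imread("pics/top0.png")
x=cv2.resize(a[140:240,135:235],(400,400),interpolation=cv2.INTER_CUBIC)
y=cv2.resize(a[170:220,280:330],None,fx=8,fy=8,interpolation=cv2.INTER_CUBIC)
cv2.imwrite("pics/crop0.png",np.hstack([x,y]))
```

```text
(no output)
```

View pics/crop0.png

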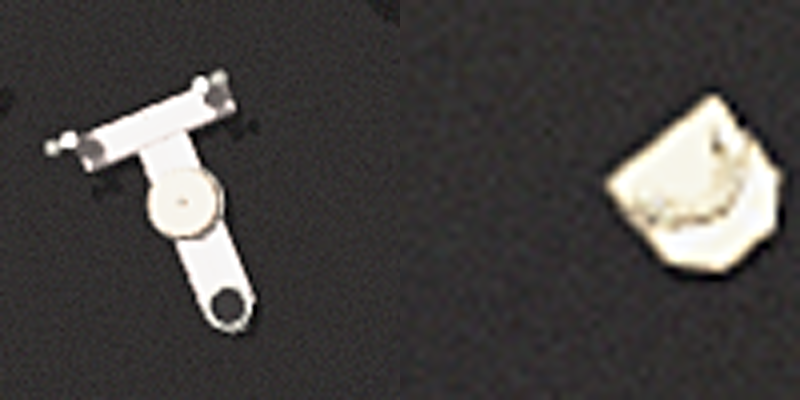

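```bash
cat > h.py <<'E'
import numpy as np,cv2
from scipy.spatial.transform import Rotation as Rn
from workcell import *
def pose():
    o=get_obs(); return o["position"],Rn.from_quat(o["ee_rot"])
def cam(name):
    p,r=pose(); c=dict(camera(name))
    if name=="wrist":
        T=c["tool_from_camera"]; Rw=r.as_matrix()@T[:3,:3]; o=p+r.as_matrix()@T[:3,3]
        c["R"]=Rw.T; c["t"]=-Rw.T@o
    return c
def ray(c,uv,z):
    "pixels to points on the plane at height z"
    uv=np.atleast_2d(uv).astype(float)
    d=np.c_[(uv[:,0]-c["cx"])/c["fx"],(uv[:,1]-c["cy"])/c["fy"],np.ones(len(uv))]@c["R"]
    o=-c["R"].T@c["t"]
    return o+d*((z-o[2])/d[:,2])[:,None]
def cloud(c):
    v,u=np.mgrid[:384,:512]; z=c["range_z"].astype(float)
    P=np.stack([(u-c["cx"])/c["fx"]*z,(v-c["cy"])/c["fy"]*z,z],-1)
    return (P-c["t"])@c["R"]
def goal(target,yaw):
    """shift and turn (tool axes) to a tool-down pose whose y axis lies at heading yaw (mod pi)"""
    p,r=pose(); best=None
    for k in(0,np.pi):
        y=np.array([np.cos(yaw+k),np.sin(yaw+k),0]); z=np.array([0,0,-1.])
        G=Rn.from_matrix(np.c_[np.cross(y,z),y,z]); t=(r.inv()*G).as_rotvec()
        if best is None or np.linalg.norm(t)<np.linalg.norm(best): best=t
    print("delta",r.inv().apply(np.array(target)-p).round(4),"turn",best.round(4),"j7",get_obs()["joint_pos"][6].round(2))
E
python3 - <<'E'
from h import *
c=dict(np.load("top0.npz"))
s=ray(c,(180.5,190.7),.044)[0]; t=ray(c,(192.4,216.7),.031)[0]; print(s,t,np.linalg.norm((s-t)[:2]),np.degrees(np.arctan2(*(s-t)[1::-1])))
P=cloud(c)[170:220,280:330]; m=(P[...,2]>.012)&(P[...,2]<.06); q=P[m]; print(len(q),q.mean(0),q.min(0),q.max(0))
g=cv2.cvtColor(c["color"],cv2.COLOR_RGB2GRAY)[170:220,280:330]; M=(g>120).astype(np.uint8)
k=max(cv2.findContours(M,0,2)[0],key=cv2.contourArea)[:,0]+[280,170]
w=ray(c,k,.024)[:,:2]; r=cv2.minAreaRect((w*1000).astype(np.float32)); print(r)
w=cam("wrist"); print(w["tool_from_camera"].round(3).tolist(),w["fx"])
goal([r[0][0]/1e3,r[0][1]/1e3,.25],np.radians(r[2]))
E
```

```text
[0.56014888 0.2124713  0.044     ] [0.4812227  0.17824317 0.031     ] 0.08602851463942973 23.445060215875493
276 [ 0.54788833 -0.2031238   0.02598165] [ 0.52017064 -0.23024604  0.01235239] [ 0.5816581  -0.16887462  0.04515713]
((548.7056274414062, -203.49147033691406), (54.19194412231445, 54.64096450805664), 38.10599899291992)
[[-0.001, -0.965, -0.263, 0.066], [1.0, -0.001, 0.0, 0.0], [-0.0, -0.263, 0.965, -0.131], [0.0, 0.0, 0.0, 1.0]] 317.45592659927183
delta [-0.5841 -0.5881 -0.0076] turn [-1.000e-03  3.000e-04  4.879e-01] j7 -0.09
```

```bash
sed -i 's/for k in(0,np.pi)/for k in(0,)/; s/ (mod pi)//' h.py
python3 - <<'E'
from h import *
goal([.560,.2125,.18],np.radians(-66.5))
E
```

```text
delta [-0.4256 -0.2032  0.062 ] turn [-5.0000e-04  1.2000e-03  2.3137e+00] j7 -0.09
```

The manual's scale: turns go in shares of pi rad. Converting my numbers, 2.3137 rad is 0.7365.

Call:
move_arm(plan=[{"delta_pos": [-0.4256,-0.2032,0.062],"turn": [0,0,0.7365],"fingers": 0},{"delta_pos": [-0.4256,-0.2032,0.062],"turn": [0,0,0.7365],"fingers": 0},{"delta_pos": [-0.4256,-0.2032,0.062],"turn": [0,0,0.7365],"fingers": 0},{"delta_pos": [-0.4256,-0.2032,0.062],"turn": [0,0,0.7365],"fingers": 0},{"delta_pos": [-0.4256,-0.2032,0.062],"turn": [0,0,0.7365],"fingers": 0},{"delta_pos": [-0.4256,-0.2032,0.062],"turn": [0,0,0.7365],"fingers": 0},{"delta_pos": [-0.4256,-0.2032,0.062],"turn": [0,0,0.7365],"fingers": 0},{"delta_pos": [-0.4256,-0.2032,0.062],"turn": [0,0,0.7365],"fingers": 0},{"delta_pos": [-0.4256,-0.2032,0.062],"turn": [0,0,0.7365],"fingers": 0},{"delta_pos": [-0.4256,-0.2032,0.062],"turn": [0,0,0.7365],"fingers": 0},{"delta_pos": [-0.4256,-0.2032,0.062],"turn": [0,0,0.7365],"fingers": 0},{"delta_pos": [-0.4256,-0.2032,0.062],"turn": [0,0,0.7365],"fingers": 0}])

```text
clock: 1.65
position: [0.5599, 0.2128, 0.18]
ee_rot: [0.973, 0.232, -0.0, 0.0]
ft_force: [0.2, 0.1, 0.3]
grip_width: 1.0
grasp_force: 0.0
```

Run:
```python
from h import *
goal([.560,.2125,.18],np.radians(-66.5))
```

```text
delta [-0.0001  0.0003  0.    ] turn [-0.0001  0.0005  0.0575] j7 -1.41
```

Run:
```python
from h import *
import pickle
c=cam("wrist"); pickle.dump(c,open("w1.pkl","wb"))
cv2.imwrite("pics/w1.png",c["color"][...,::-1])
P=cloud(c)
for z0,z1 in((.035,.047),(.047,.053)):
    m=(c["range_z"]>0)&(P[...,2]>z0)&(P[...,2]<z1); q=P[m]; print(z0,len(q),q.mean(0) if len(q) else 0)
```

```text
0.035 4947 [0.57647736 0.15100147 0.04135209]
0.047 422 [0.61514616 0.35955778 0.05017084]
```

View pics/w1.png

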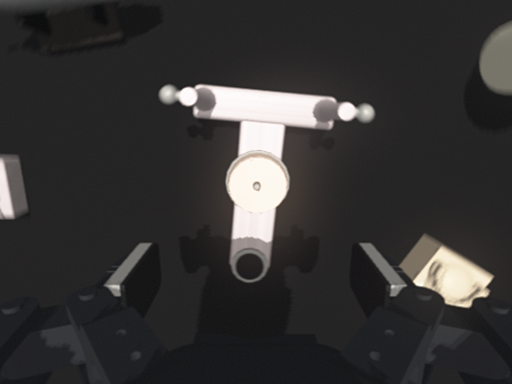

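Run:
```python
from h import *
import pickle
c=pickle.load(open("w1.pkl","rb")); im=c["color"]; x=cv2.resize(im[145:285,205:310],None,fx=4,fy=4,interpolation=cv2.INTER_CUBIC)
cv2.imwrite("pics/w1c.png",x[...,::-1])
g=cv2.cvtColor(im,cv2.COLOR_RGB2GRAY); 
# pin: dark blob inside socle
yy,xx=np.mgrid[:384,:512]; m=np.hypot(xx-258,yy-183)<15
w=np.clip(np.median(g[m])-10-g,0,None)*m; print("pin px",(w*xx).sum()/w.sum(),(w*yy).sum()/w.sum())
print(g[178:196,248:268])
m=(np.hypot(xx-249,yy-264)<16)&(g<80)
print("insert",xx[m].mean(),yy[m].mean(),m.sum())
```

```text
pin px 256.41086637298093 185.1180616740088
[[248 248 248 248 248 248 248 248 248 248 248 248 248 248 248 248 248 249
  248 248]
 [248 248 248 248 248 248 249 250 250 250 250 249 248 248 248 248 248 248
  249 248]
 [248 248 248 248 248 249 250 250 250 249 250 250 249 248 248 248 248 248
  248 248]
 [248 248 248 249 250 249 239 224 209 206 225 244 250 249 248 248 248 248
  248 248]
 [248 248 248 249 250 236 191 149 137 133 152 203 243 250 249 248 248 248
  248 248]
 [248 248 249 250 243 201 144 136 148 145 133 157 229 250 249 248 248 248
  248 248]
 [248 248 249 249 229 166 148 173 193 190 167 153 208 246 249 248 248 248
  248 248]
 [248 248 249 249 226 166 175 206 220 218 200 168 189 239 249 249 248 248
  248 248]
 [248 248 249 249 230 182 191 218 224 224 213 179 189 237 249 249 248 248
  248 248]
 [248 248 249 249 235 189 188 216 223 223 211 183 209 244 249 248 248 248
  248 248]
 [248 248 248 249 246 216 181 198 213 214 193 177 225 248 249 248 248 248
  248 248]
 [248 248 248 249 249 238 207 185 182 176 161 181 235 250 249 248 248 248
  248 248]
 [248 248 248 248 249 248 245 234 209 181 180 224 247 249 248 248 248 248
  248 248]
 [248 248 248 248 248 249 250 250 247 243 232 240 249 249 248 248 248 248
  248 248]
 [248 248 248 248 248 248 248 249 250 250 248 248 249 248 248 248 248 248
  248 248]
 [248 248 248 248 248 248 248 248 248 248 249 248 248 248 248 248 248 248
  248 248]
 [248 248 248 248 248 248 248 248 248 248 248 248 248 248 248 248 248 248
  248 248]
 [248 248 248 248 248 248 248 248 248 248 248 248 248 248 248 248 248 248
  248 248]]
insert 249.10824742268042 266.20274914089345 582
```

View pics/w1c.png

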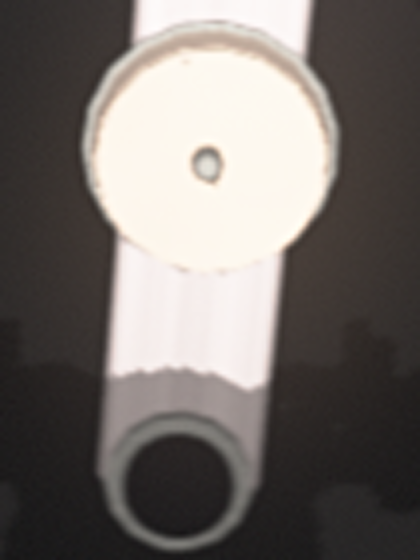

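Run:
```python
from h import *
import pickle
c=pickle.load(open("w1.pkl","rb")); 
s=ray(c,(257.75,182.8),.044)[0]; pin=ray(c,(256.3,186),.051)[0]; t=ray(c,(249.9,265.4),.031)[0]
d=(s-t)[:2]; yaw=np.arctan2(d[1],d[0]); ax=np.array([np.cos(yaw),np.sin(yaw)]); ay=np.array([-ax[1],ax[0]])
print(s,t,np.linalg.norm(d),np.degrees(yaw)); o=(pin-s)[:2]; print("pin",pin,o@ax,o@ay)
# bar edges below socle: heading, on top of bar
g=cv2.cvtColor(c["color"],cv2.COLOR_RGB2GRAY); L=[];R=[]
for v in range(216,236):
    u=np.where(g[v,220:290]>150)[0]+220; L.append((u.min(),v)); R.append((u.max(),v))
for E in(L,R):
    for z in(.015,.025):
        w=ray(c,E,z)[:,:2]; f=cv2.fitLine(w.astype(np.float32),cv2.DIST_HUBER,0,.01,.01).ravel(); print(z,np.degrees(np.arctan(f[1]/f[0])),w[0],w[-1])
goal([.5487,-.2035,.18],np.radians(-51))
```

```text
[0.56545751 0.21284397 0.044     ] [0.48590341 0.180968   0.031     ] 0.08570257902143541 21.83512994334952
pin [0.56387508 0.21347543 0.051     ] -0.0012340391418524583 0.001174728425803419
0.015 21.861229 [0.5191618  0.21528444] [0.50019633 0.20835951]
0.025 21.858234 [0.52257066 0.21622021] [0.50424701 0.20952963]
0.015 21.474173 [0.53684967 0.18017251] [0.51818369 0.17265404]
0.025 21.47237 [0.53965994 0.18229654] [0.52162565 0.17503251]
delta [-0.1943  0.3685  0.    ] turn [-2.000e-04  6.000e-04 -2.224e-01] j7 -1.42
```

Scaled: -0.2224 rad is -0.0708.

Call:
move_arm(plan=[{"delta_pos": [-0.1943,0.3685,0.02],"turn": [0,0,-0.0708],"fingers": 0},{"delta_pos": [-0.1943,0.3685,0.02],"turn": [0,0,-0.0708],"fingers": 0},{"delta_pos": [-0.1943,0.3685,0.02],"turn": [0,0,-0.0708],"fingers": 0},{"delta_pos": [-0.1943,0.3685,0.02],"turn": [0,0,-0.0708],"fingers": 0},{"delta_pos": [-0.1943,0.3685,0.02],"turn": [0,0,-0.0708],"fingers": 0},{"delta_pos": [-0.1943,0.3685,0.02],"turn": [0,0,-0.0708],"fingers": 0},{"delta_pos": [-0.1943,0.3685,0.02],"turn": [0,0,-0.0708],"fingers": 0},{"delta_pos": [-0.1943,0.3685,0.02],"turn": [0,0,-0.0708],"fingers": 0},{"delta_pos": [-0.1943,0.3685,0.02],"turn": [0,0,-0.0708],"fingers": 0},{"delta_pos": [-0.1943,0.3685,0.02],"turn": [0,0,-0.0708],"fingers": 0},{"delta_pos": [-0.1943,0.3685,0.02],"turn": [0,0,-0.0708],"fingers": 0}])

```text
clock: 3.08
position: [0.5557, -0.2025, 0.1603]
ee_rot: [0.94, 0.342, 0.0, -0.0]
ft_force: [0.0, 0.0, -0.7]
grip_width: 1.004
grasp_force: 0.0
```

Run:
```python
from h import *
import pickle
c=cam("wrist"); pickle.dump(c,open("w2.pkl","wb")); print(pose()[0])
im=c["color"]
cv2.imwrite("pics/w2.png",cv2.resize(im[110:290,170:350],None,fx=3,fy=3,interpolation=cv2.INTER_CUBIC)[...,::-1])
```

```text
[ 0.55563592 -0.20274128  0.16034137]
```

View pics/w2.png

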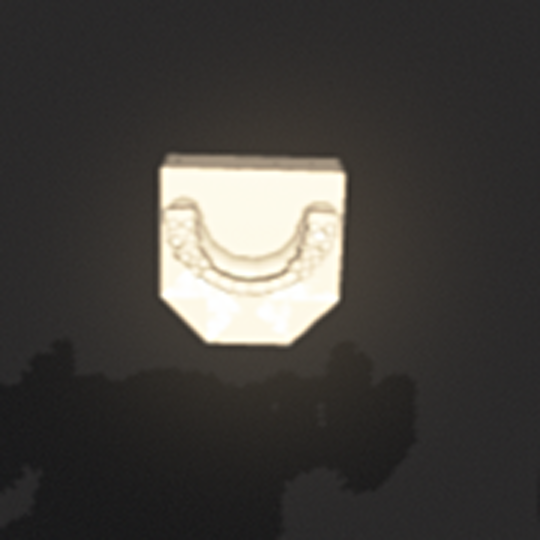

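Run:
```python
from h import *
import pickle
c=pickle.load(open("w2.pkl","rb"))
k=np.array([(161,167),(345,172),(160,298),(339,299),(210,343),(293,344)])/3+[170-1/3,110-1/3]
w=ray(c,k,.024)[:,:2]
obj=np.array([(26,26),(26,-26),(-12,26),(-12,-26),(-26,12),(-26,-12)])/1e3
# rigid fit
A=obj-obj.mean(0);B=w-w.mean(0); U,S,V=np.linalg.svd(A.T@B); R=(U@V).T
t=w.mean(0)-R@obj.mean(0); yaw=np.arctan2(R[1,0],R[0,0]); print(np.linalg.det(R),"cast",t,np.degrees(yaw)); print(((w-t)@R*1e3).round(1).tolist())
g=t+R@[-0+.006,0]; print("grip",g)
goal([*g,.08],yaw-np.pi/2)
# target at socle in same frame
```

```text
1.0 cast [ 0.54976056 -0.20603495] 39.10640227002537
[[26.6, 26.0], [25.9, -26.2], [-12.3, 26.7], [-11.9, -25.9], [-26.2, 12.0], [-26.1, -12.7]]
grip [ 0.55441641 -0.20225037]
delta [-0.0006 -0.0011  0.0803] turn [-0.0002 -0.0004  0.0155] j7 -0.42
```

Scaled: 0.0155 rad is 0.0049.

Call:
move_arm(plan=[{"delta_pos": [-0.0006,-0.0011,0.03],"turn": [0,0,0.0049],"fingers": 0},{"delta_pos": [-0.0006,-0.0011,0.06],"turn": [0,0,0.0049],"fingers": 0},{"delta_pos": [-0.0006,-0.0011,0.08],"turn": [0,0,0.0049],"fingers": 0},{"delta_pos": [-0.0006,-0.0011,0.1],"turn": [0,0,0.0049],"fingers": 0},{"delta_pos": [-0.0006,-0.0011,0.1],"turn": [0,0,0.0049],"fingers": 0},{"delta_pos": [-0.0006,-0.0011,0.1],"turn": [0,0,0.0049],"fingers": 0}])

```text
clock: 3.88
position: [0.5547, -0.2035, 0.061]
ee_rot: [0.943, 0.334, 0.0, 0.0]
ft_force: [-0.1, -0.1, 0.4]
grip_width: 1.004
grasp_force: 0.0
```

Run:
```python
from h import *
print(pose()[0]); goal([.55442,-.20225,.017],np.radians(39.1-90))
```

```text
[ 0.55466979 -0.2035263   0.06101644]
delta [ 0.0006 -0.0012  0.044 ] turn [ 0.0008 -0.0006 -0.0019] j7 -0.37
```

Scaled: -0.0019 rad is -0.0006.

Call:
move_arm(plan=[{"delta_pos": [0.0006,-0.0012,0.015],"turn": [0,0,-0.0006],"fingers": 0},{"delta_pos": [0.0006,-0.0012,0.03],"turn": [0,0,-0.0006],"fingers": 0},{"delta_pos": [0.0006,-0.0012,0.04],"turn": [0,0,-0.0006],"fingers": 0},{"delta_pos": [0.0006,-0.0012,0.044],"turn": [0,0,-0.0006],"fingers": 0},{"delta_pos": [0.0006,-0.0012,0.044],"turn": [0,0,-0.0006],"fingers": 0},{"delta_pos": [0.0006,-0.0012,0.044],"turn": [0,0,-0.0006],"fingers": 0.2},{"delta_pos": [0.0006,-0.0012,0.044],"turn": [0,0,-0.0006],"fingers": 0.3},{"delta_pos": [0.0006,-0.0012,0.044],"turn": [0,0,-0.0006],"fingers": 0.4},{"delta_pos": [0.0006,-0.0012,0.044],"turn": [0,0,-0.0006],"fingers": 0.5},{"delta_pos": [0.0006,-0.0012,0.044],"turn": [0,0,-0.0006],"fingers": 0.6},{"delta_pos": [0.0006,-0.0012,0.044],"turn": [0,0,-0.0006],"fingers": 0.7},{"delta_pos": [0.0006,-0.0012,0.044],"turn": [0,0,-0.0006],"fingers": 0.7}], force=60)

```text
clock: 5.38
position: [0.5543, -0.202, 0.017]
ee_rot: [0.942, 0.335, 0.0, 0.0]
ft_force: [-2.0, 1.4, 7.2]
grip_width: 0.592
grasp_force: 62.5
```

Call:
move_arm(plan=[{"delta_pos": [0,0,-0.01],"turn": [0,0,0],"fingers": 0.7},{"delta_pos": [0,0,-0.025],"turn": [0,0,0],"fingers": 0.7},{"delta_pos": [0,0,-0.045],"turn": [0,0,0],"fingers": 0.7},{"delta_pos": [0,0,-0.07],"turn": [0,0,0],"fingers": 0.7},{"delta_pos": [0,0,-0.1],"turn": [0,0,0],"fingers": 0.7},{"delta_pos": [0,0,-0.12],"turn": [0,0,0],"fingers": 0.7},{"delta_pos": [0,0,-0.125],"turn": [0,0,0],"fingers": 0.7},{"delta_pos": [0,0,-0.125],"turn": [0,0,0],"fingers": 0.7}])

```text
clock: 6.38
position: [0.5538, -0.2017, 0.141]
ee_rot: [0.942, 0.335, -0.0, -0.0]
ft_force: [0.9, -0.2, -0.5]
grip_width: 0.594
grasp_force: 62.7
```

Run:
```python
from h import *
import pickle
c=cam("wrist"); pickle.dump(c,open("w3.pkl","wb"))
cv2.imwrite("pics/w3.png",cv2.resize(c["color"][150:384,130:390],None,fx=2.3,fy=2.3)[...,::-1])
print(get_obs()["ft_force"],get_obs()["position"]); goal([.5695,.2157,.14],np.radians(21.7-90))
```

```text
[-0.22786443  0.14985316 -2.02237108] [ 0.55349541 -0.20165305  0.1404801 ]
delta [ 0.2757 -0.3137  0.0006] turn [-0.0009  0.0008  0.304 ] j7 -0.42
```

View pics/w3.png

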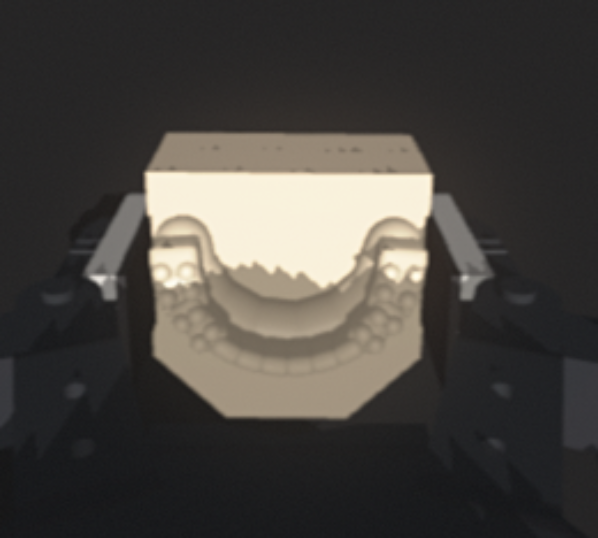

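Run:
```python
from h import *
import pickle
c=pickle.load(open("w3.pkl","rb")); p,r=pose()
k=np.array([(146,172),(433,174),(155,355),(421,355),(226,418),(347,418)])/2.3+[130-.3,150-.3]
obj=np.array([(26,26),(26,-26),(-12,26),(-12,-26),(-26,12),(-26,-12)])/1e3
for h in(.005,.007,.009):
    w=ray(c,k,p[2]+h); w=r.inv().apply(w-p)[:,:2]*[1,-1]   # tool x, -y
    A=obj-obj.mean(0);B=w-w.mean(0); U,S,V=np.linalg.svd(A.T@B); R=(U@V).T
    t=w.mean(0)-R@obj.mean(0); print(h,t,np.degrees(np.arctan2(R[1,0],R[0,0])),S.sum()/(A**2).sum(),((w-t)@R*1e3).round(1).tolist())
```

```text
0.005 [-0.00681992 -0.00044999] -0.44492622800717685 1.0135156736737077 [[26.4, 26.3], [26.3, -26.4], [-12.1, 26.2], [-11.7, -26.3], [-26.6, 12.4], [-26.4, -12.1]]
0.007 [-0.00558458 -0.00045009] -0.4449262280071885 0.9974355321180954 [[25.9, 25.9], [25.9, -26.0], [-11.9, 25.8], [-11.6, -25.9], [-26.2, 12.2], [-26.0, -11.9]]
0.009 [-0.00434924 -0.00045019] -0.4449262280071931 0.9813553905624826 [[25.4, 25.4], [25.4, -25.6], [-11.8, 25.4], [-11.5, -25.5], [-25.9, 12.0], [-25.7, -11.7]]
```

Scaled: 0.304 rad is 0.0968.

Call:
move_arm(plan=[{"delta_pos": [0.0345,-0.039,0],"turn": [0,0,0.0127],"fingers": 0.7},{"delta_pos": [0.069,-0.0785,0],"turn": [0,0,0.0255],"fingers": 0.7},{"delta_pos": [0.1035,-0.1175,0],"turn": [0,0,0.0382],"fingers": 0.7},{"delta_pos": [0.138,-0.157,0],"turn": [0,0,0.0509],"fingers": 0.7},{"delta_pos": [0.1725,-0.196,0],"turn": [0,0,0.0637],"fingers": 0.7},{"delta_pos": [0.207,-0.235,0],"turn": [0,0,0.0764],"fingers": 0.7},{"delta_pos": [0.235,-0.267,0],"turn": [0,0,0.0859],"fingers": 0.7},{"delta_pos": [0.26,-0.295,0],"turn": [0,0,0.0923],"fingers": 0.7},{"delta_pos": [0.272,-0.31,0],"turn": [0,0,0.0955],"fingers": 0.7},{"delta_pos": [0.2757,-0.3137,0],"turn": [0,0,0.0968],"fingers": 0.7},{"delta_pos": [0.2757,-0.3137,0],"turn": [0,0,0.0968],"fingers": 0.7},{"delta_pos": [0.2757,-0.3137,0],"turn": [0,0,0.0968],"fingers": 0.7}])

```text
clock: 7.92
position: [0.5701, 0.2138, 0.1412]
ee_rot: [0.982, 0.187, -0.0, 0.0]
ft_force: [0.6, 0.3, -0.7]
grip_width: 0.592
grasp_force: 62.8
```

Run:
```python
from h import *
print(get_obs()["ft_force"],pose()[0]); goal([.5695,.2157,.083],np.radians(21.7-90))
```

```text
[ 0.59803259  0.3124326  -0.69716629] [0.5701395  0.21384552 0.14115777]
delta [ 0.0001 -0.002   0.0582] turn [ 0.0004  0.0004 -0.0018] j7 -1.46
```

Scaled: -0.0018 rad is -0.0006.

Call:
move_arm(plan=[{"delta_pos": [0,-0.0024,0.01],"turn": [0,0,-0.0006],"fingers": 0.7},{"delta_pos": [0,-0.0024,0.03],"turn": [0,0,-0.0006],"fingers": 0.7},{"delta_pos": [0,-0.0024,0.05],"turn": [0,0,-0.0006],"fingers": 0.7},{"delta_pos": [0,-0.0024,0.062],"turn": [0,0,-0.0006],"fingers": 0.7},{"delta_pos": [0,-0.0024,0.067],"turn": [0,0,-0.0006],"fingers": 0.7},{"delta_pos": [0,-0.0024,0.068],"turn": [0,0,-0.0006],"fingers": 0.7},{"delta_pos": [0,-0.0024,0.068],"turn": [0,0,-0.0006],"fingers": 0.7},{"delta_pos": [0,-0.0024,0.068],"turn": [0,0,-0.0006],"fingers": 0.7}])

```text
clock: 8.93
position: [0.5694, 0.2178, 0.0739]
ee_rot: [0.982, 0.189, 0.0, -0.0]
ft_force: [0.3, -1.1, -0.8]
grip_width: 0.594
grasp_force: 62.8
```

Run:
```python
from h import *
for i in range(1): print(get_obs()["ft_force"],pose()[0])
goal([.5695-.45e-3*.37,.2157+.45e-3*.93,.068],np.radians(21.7-90))
```

```text
[ 0.28663052 -1.05083701 -0.77650139] [0.56937318 0.21779274 0.07386472]
delta [-0.0007  0.0015  0.0059] turn [-0.0003 -0.001   0.0017] j7 -1.43
```

Call:
move_arm(plan=[{"delta_pos": [-0.0004,0.001,0],"turn": [0,0,0],"fingers": 0.7},{"delta_pos": [-0.0004,0.001,0],"turn": [0,0,0],"fingers": 0.7},{"delta_pos": [-0.0004,0.001,0],"turn": [0,0,0],"fingers": 0.7},{"delta_pos": [-0.0004,0.001,0],"turn": [0,0,0],"fingers": 0.7}])

```text
clock: 9.43
position: [0.5691, 0.2166, 0.0733]
ee_rot: [0.982, 0.189, 0.0, -0.0]
ft_force: [0.0, -0.1, -1.3]
grip_width: 0.591
grasp_force: 62.8
```

Run:
```python
from h import *
print(get_obs()["ft_force"],pose()[0])
goal([.5693,.2161,.068],np.radians(21.7-90))
```

```text
[ 0.04838698 -0.07225717 -1.26911365] [0.56905674 0.21657039 0.07331115]
delta [0.0001 0.0005 0.0053] turn [-0.0001 -0.      0.0017] j7 -1.43
```

Call:
move_arm(plan=[{"delta_pos": [0,0.0004,0.002],"turn": [0,0,0],"fingers": 0.7},{"delta_pos": [0,0.0004,0.004],"turn": [0,0,0],"fingers": 0.7},{"delta_pos": [0,0.0004,0.0055],"turn": [0,0,0],"fingers": 0.7},{"delta_pos": [0,0.0004,0.0065],"turn": [0,0,0],"fingers": 0.7},{"delta_pos": [0,0.0004,0.0072],"turn": [0,0,0],"fingers": 0.7},{"delta_pos": [0,0.0004,0.0072],"turn": [0,0,0],"fingers": 0.7},{"delta_pos": [0,0.0004,0.0072],"turn": [0,0,0],"fingers": 0.7}])

```text
clock: 10.3
position: [0.5692, 0.2162, 0.0662]
ee_rot: [0.982, 0.189, 0.0, -0.0]
ft_force: [-0.0, 0.2, -0.4]
grip_width: 0.597
grasp_force: 62.8
```

Call:
move_arm(plan=[{"delta_pos": [0,0,0.0008],"turn": [0,0,0],"fingers": 0.7},{"delta_pos": [0,0,0.0016],"turn": [0,0,0],"fingers": 0.7},{"delta_pos": [0,0,0.0024],"turn": [0,0,0],"fingers": 0.7},{"delta_pos": [0,0,0.003],"turn": [0,0,0],"fingers": 0.7},{"delta_pos": [0,0,0.003],"turn": [0,0,0],"fingers": 0.7},{"delta_pos": [0,0,0.003],"turn": [0,0,0],"fingers": 0.7}])

```text
clock: 11.05
position: [0.5692, 0.2162, 0.0631]
ee_rot: [0.982, 0.189, 0.0, -0.0]
ft_force: [-0.2, 0.2, -1.2]
grip_width: 0.594
grasp_force: 62.8
```

Call:
move_arm(plan=[{"delta_pos": [0,0,0.0005],"turn": [0,0,0],"fingers": 0.7},{"delta_pos": [0,0,0.001],"turn": [0,0,0],"fingers": 0.7},{"delta_pos": [0,0,0.0015],"turn": [0,0,0],"fingers": 0.7},{"delta_pos": [0,0,0.002],"turn": [0,0,0],"fingers": 0.7},{"delta_pos": [0,0,0.002],"turn": [0,0,0],"fingers": 0.7},{"delta_pos": [0,0,0.002],"turn": [0,0,0],"fingers": 0.7}])

```text
clock: 11.8
position: [0.5692, 0.2162, 0.0611]
ee_rot: [0.982, 0.189, 0.0, -0.0]
ft_force: [0.0, -0.4, -1.2]
grip_width: 0.587
grasp_force: 62.9
```

Call:
move_arm(plan=[{"delta_pos": [0,0,0.0004],"turn": [0,0,0],"fingers": 0.7},{"delta_pos": [0,0,0.0008],"turn": [0,0,0],"fingers": 0.7},{"delta_pos": [0,0,0.0012],"turn": [0,0,0],"fingers": 0.7},{"delta_pos": [0,0,0.0012],"turn": [0,0,0],"fingers": 0.7},{"delta_pos": [0,0,0.0012],"turn": [0,0,0],"fingers": 0.7}])

```text
clock: 12.42
position: [0.5692, 0.2162, 0.061]
ee_rot: [0.982, 0.189, -0.0, -0.0]
ft_force: [-6.5, -2.2, 11.5]
grip_width: 0.592
grasp_force: 64.3
```

Call:
move_arm(plan=[{"delta_pos": [-0.0003,0,-0.0006],"turn": [0,0,0],"fingers": 0.7},{"delta_pos": [-0.0006,0,-0.0006],"turn": [0,0,0],"fingers": 0.7},{"delta_pos": [-0.0008,0,-0.0006],"turn": [0,0,0],"fingers": 0.7},{"delta_pos": [-0.0008,0,-0.0003],"turn": [0,0,0],"fingers": 0.7},{"delta_pos": [-0.0008,0,0],"turn": [0,0,0],"fingers": 0.7},{"delta_pos": [-0.0008,0,0],"turn": [0,0,0],"fingers": 0.7},{"delta_pos": [-0.0008,0,0],"turn": [0,0,0],"fingers": 0.7}])

```text
clock: 13.3
position: [0.5692, 0.2162, 0.061]
ee_rot: [0.982, 0.189, 0.001, -0.0]
ft_force: [-1.7, -1.3, 11.6]
grip_width: 0.592
grasp_force: 64.3
```

Run:
```python
from h import *
o=get_obs(); print(o["ft_force"],o["torque"],o["position"],o["ee_rot"])
goal([.5693,.2161,.061],np.radians(21.7-90))
a=cam("side")["color"][110:200,190:290]; b=cam("wrist")["color"][150:384,130:390]
cv2.imwrite("pics/s1.png",np.hstack([cv2.resize(a,(420,378),interpolation=2),cv2.resize(b,(380,378))])[...,::-1])
```

```text
[-1.68771413 -1.27609034 11.59462101] [-0.19513045  0.31510693 -0.02890359] [0.56922058 0.21620037 0.06101866] [ 9.81968830e-01  1.89040640e-01  8.46076845e-04 -3.70778422e-04]
delta [0.     0.0001 0.    ] turn [-0.0004 -0.0018  0.0016] j7 -1.42
```

View pics/s1.png

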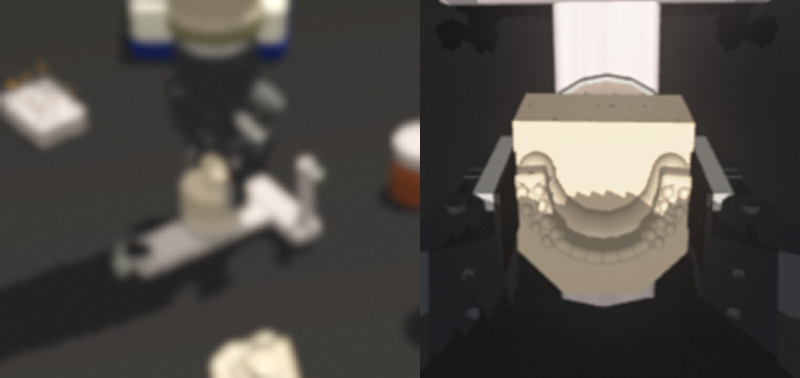

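Call:
move_arm(plan=[{"delta_pos": [0,0,-0.0001],"turn": [0,0,0],"fingers": 0.7},{"delta_pos": [0,0,-0.0001],"turn": [0,0,0],"fingers": 0.7},{"delta_pos": [0,0,-0.0001],"turn": [0,0,0],"fingers": 0.7},{"delta_pos": [0,0,-0.0001],"turn": [0,0,0],"fingers": 0.7},{"delta_pos": [0,0,-0.0001],"turn": [0,0,0],"fingers": 0.7},{"delta_pos": [0,0,-0.0001],"turn": [0,0,0],"fingers": 0.7},{"delta_pos": [0,0,-0.0001],"turn": [0,0,0],"fingers": 0.7},{"delta_pos": [0,0,-0.0001],"turn": [0,0,0],"fingers": 0.7}])

```text
clock: 14.4
position: [0.5692, 0.2162, 0.061]
ee_rot: [0.982, 0.189, 0.001, -0.0]
ft_force: [-0.9, 0.3, 10.7]
grip_width: 0.59
grasp_force: 64.2
```

```bash
python3 -c "
from workcell import *
print(hand_in())"
```

```text
the job is handed in; nothing more can be done
None
```

The lower cast is on the dowel pin and flush on the socle, front teeth to the incisal table and midline in line with the frame. The pin found the hole on the first descent, so no working about was needed. It is still gripped and pressed down at about 10.7 N, and the job was handed in at about 14 s.

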